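# Slide the flush steel plate out of its tray and store it on the pin

## Task

The flat steel plate lies flush in the groove of the wooden tray, where fingers cannot get hold of it. Press on it with a fingertip, only as hard as it takes to move it against its spring brake, and slide it out of the groove's open end until a good third of it hangs over while it still lies flat, then pinch the overhanging part by its two long edges, lift it out, and put it over the upright pin of the round storage stand, letting go only when it rests flat on the stand's shoulder. Never press on the plate, the tray or the stand with more than 35 N, do not let the plate drop, and leave the roll of tape, the screw box and the bolt where they are.

Things in the scene. Friction and masses are not known exactly. Their poses are not given: they have to be found in the camera images.
- plate_hole (a point): Centre of the loose steel plate and of its hole, half-way up. The plate is 120 x 46 x 4 mm (x along, y across, z up), with a 15 mm round hole through its middle; about 0.09 kg (a third more or less), balanced at the hole. Edges square and plain: it can be pinched across its width near one end and carried level. A fingertip pressing with about 8 to 15 N drags it along the groove.
- lip (a point): Middle of the groove's open end, on the tray's top face, 66 mm above the bench. x points out of the open end along the groove, y across, z up. The groove is 51 mm wide, 4 mm deep, flat and rigid; a flush 5 mm stop closes its back end. The plate starts wholly inside, length along x, top flush with the side rails, against the -y rail (5 mm gap at +y); it tips off once half its length is out.
- seat (a point): Centre of the storage stand's flat round shoulder, 32 mm across, 40 mm above the bench, z up. An upright 10 mm pin, 20 mm tall, stands on it, tapering to 4 mm over the last 5 mm. A 32 mm column carries it on a round foot, 70 mm across and 7 to 10 mm high, fixed to the bench. Stored, the plate lies on the shoulder, pin through its hole, any way round; its hole centre is then 2 mm above this point.
- etape: Bystander: roll of black electrical tape lying flat, 66 x 66 x 19 mm; origin at the centre of its underside.
- screw_box: Bystander: green carton of screws, 56 x 85 x 58 mm; origin at the centre of its underside.
- bolt: Bystander: steel hexagon bolt lying on its side, 17 x 48 x 19 mm; origin at the centre of its underside.
- tray: Wooden block 130 mm along x (the groove; open end at +x), 90 mm wide, 66 mm high, fixed to the bench. Origin at the centre of its underside, 65 mm behind the open end. A 6 mm high foot strap sticks out 10 mm at each end. Half-way along, a sprung steel shoe in the +y rail pushes the plate sideways on the other rail with about 4 N: sliding it takes 2 to 3 N, too light a finger slips.
Not all that is in view belongs to the job. Several things look just like the part that bears seat: the one meant starts farthest to the robot's right.

How it is judged:
On the way, in this order (a step that is already met when the one before it is completed fails the run):
1. the plate hangs at least 30 mm out of the open end while it still lies flat on the tray (x of plate_hole in the frame of lip above -0.03 m and z of plate_hole in the frame of lip between -0.0045 and 0.002 m and angle between plate_hole's own z axis and vertical below 0.06 rad), for 0.1 s.
2. the plate is held by the fingers, clear above the tray (contact force between plate and the fingers above 1 N and contact force between plate and tray below 0.05 N and z of plate_hole in the frame of lip above 0.01 m), for 0.1 s.
At the end, for the whole second after the job is handed in: The plate lies flat (within 0.05 rad) and at rest on the stand's shoulder with the pin through its hole: hole centre within 5 mm of the pin's axis and 0 to 4 mm above the shoulder (horizontal distance between plate_hole and seat below 0.005 m and z of plate_hole in the frame of seat between 0 and 0.004 m and angle between plate_hole's own z axis and vertical below 0.05 rad and linear speed of plate below 0.02 m/s); the robot touches nothing.
It fails at once if the plate is pressed by the fingers with more than 35 N while it is being slid in the tray (less than 30 mm out) (x of plate_hole in the frame of lip below -0.03 m and contact force between plate and the fingers above 35 N).
It fails at once if the robot presses on the tray or the stand, or the plate on the stand, with more than 35 N (contact force between any of the arm, the fingers and tray above 35 N or contact force between any of the arm, the fingers, plate and stand above 35 N).
It fails at once if the plate is dropped: its centre falls below 25 mm above the bench (height (world z) of plate_hole below 0.025 m).
It fails at once if the plate is let go over the stand while more than 12 mm above its seat (contact force between plate and the fingers below 0.1 N and z of plate_hole in the frame of seat above 0.014 m and horizontal distance between plate_hole and seat below 0.03 m).
It fails at once if the tape, the screw box or the bolt is moved more than 20 mm (distance of any of etape, screw_box, bolt from where it was at the start of the episode above 0.02 m).
It also fails if it takes over 72 s, if anything falls off the work surface, if the arm or the gripper's body presses on something with over 40 N, if the wrist force passes 120 N, or if a joint passes its speed limit or range.

## Robot

A 6-joint arm with a two-finger parallel gripper is mounted at the origin on the work surface; the furniture and walls round the work are solid. World frame = base frame: x ahead of the robot, y to its left, z up, the work surface at z = 0. Lengths are in m, angles in rad, forces in N, time in s.
With the tool pointing down it reaches from about 0.3 to 0.875 m from the base axis. Payload 6.4 kg.
Tool frame: the origin (TCP) lies on the centre line of the jaws, within the pads' length; the fingertips stand 14 mm ahead of it and the grasp point (between the pads) lies 5 mm behind it; z points along the fingers, y is the line along which they close (so a half turn about z gives the same grasp; the last joint's range is limited). The gripper opens to 88 mm and grips with 3 to 60 N. Pads are 18 mm wide; open, the fingers measure 123 mm over their backs; the gripper's body (75 mm by 187 mm) begins 45 mm behind the grasp point.
Start: joints at [-1.322, 0.181, 1.607, -0, 1.354, -0.206], TCP at [0.253, -0.517, 0.253] pointing down, gripper open.
Joint ranges: [-2.99, 2.99], [-0.89, 2.07], [0.3, 2.58], [-1.14, 4.28], [0, 2.63], [-3.12, 3.12]. Speed limits (rad/s): [2.57, 2.57, 3.01, 3.14, 3.14, 3.14].

## Interface

Orientations are given as a unit quaternion [w, x, y, z].
In Python, from station import r gives the robot as it stands.
- The arm moves only by the tool jog_arm, never from a script. Its argument "rows" is a list of rows, each an object of numbers: "dx", "dy", "dz": the shift along the tool's x, y, z in m; "rx", "ry", "rz": the turn, a rotation vector about the tool's x, y, z in rad; "grip": the opening in per cent of the stroke, from 0 (shut) to 100 (fully open). A call has 1 to 12 rows; each row is the pose to reach, as a shift and turn from the pose commanded when the call began, along the tool's axes at that moment; what a row does not reach only later rows make up. A row lasts 1/12 s, in which the tool goes at most 41.7 mm and 7.16 degrees, less where a joint would pass 70% of its speed; a pose out of reach is approached as far as the arm can. A call with a gripper value outside its range is refused whole. The fingers move at their own pace and stop on an object; "newtons" is the grip in N (left out, the last holds). Time passes only in rows, so rows that repeat a pose let the fingers close. It gives the time, the measured TCP pose, the force, the opening and the grip force at its end, in the units of the state.
- r.get_state(): the state, without advancing time (a new reading comes with each control period).
- r.camera(name): name is "scene" or "top" or "wrist"; returns a dict with "color" (400x640x3 uint8, blue, green, red), "mtx" (3x3 intrinsics, pixels), "k1" (the pictures are not rectified: a ray, as slopes to the right and down, at radius r is drawn at 1 + k1 r^2 times it, then the intrinsics apply), "pose" (4x4, takes a point from camera to world coordinates). Camera axes: x right, y down, z forward; pixel columns grow to the right and rows downward; lengths in m; the calibration is good to about 2 mm. A picture is of the moment at which its call begins. There is no depth.
- r.close_job(): hands the job in; it is judged then, once.
Trained networks look in the newest picture that a camera, given by its name, has taken for a name from the list of things; names that differ only in an ending like _2 or _b are one class to them, and where a whole thing is asked for, a point or a joint stands for the part that bears it (a point fixed in the world has none). Each returns a list of dicts, best first, with "score" (0 to 1); they miss things now and then, are a little off and sometimes report something else, mostly with a low value. They report only what shows in the picture. A call takes as long as a camera call. They do not tell look-alikes from the thing itself.
- r.cut_out(query, camera): "pixels" (400x640 bool, what is visible of it) and "point" ([column, row] in pixels, amid what is visible of it).
The state is a dict: "time_s": time; "q": joint angles; "dq": joint speeds; "effort": joint torques, N m; "tcp_pos": TCP position; "tcp_rot": TCP orientation; "wrist_force": force on the tool from outside, world axes, zero at the start; "wrist_torque": the same for the moment, N m; "gripper_width": opening from 0.0 (shut) to 1.0 (fully open); "gripper_force": force on a finger pad.
Only numpy, scipy, OpenCV 4.12 (cv2) and the standard library are available. Lean on these libraries where they do the work, as an engineer would, in place of code of your own. Each camera call takes 0.05 s, during which the arm holds its last target. There are 200 camera calls.

## Working session

There is one attempt and no reset: what is moved stays moved. The work goes in short steps, Python scripts to look and compute and a tool call to move; the robot and the scene stay as the last step left them, time stands still between calls to the robot, and variables do not carry over. Pictures are saved under pics/ and viewed, at most 11 in all, crops included, and the job is handed in when it is done.

Besides the shell and the picture viewer there is one more tool, called after "Request:" as name(argument=value, ...) on one line, values as JSON. jog_arm: Moves the arm, as the interface text tells. Its arguments: {"type":"object","properties":{"rows":{"type":"array"},"newtons":{"type":"number"}},"required":["rows"]}

```bash
ls; mkdir -p pics
cat > h.py <<'E'
import numpy as np, cv2
from station import r
from scipy.spatial.transform import Rotation as R
def ray(c,u,v):
    K=c["mtx"];d=np.array([(u-K[0,2])/K[0,0],(v-K[1,2])/K[1,1]]);s=d.copy()
    for _ in range(20): s=d/(1+c["k1"]*(s@s))
    P=np.array(c["pose"]);return P[:3,3],P[:3,:3]@np.array([s[0],s[1],1])
def onz(c,u,v,z):
    o,d=ray(c,u,v);return (o+d*(z-o[2])/d[2])
def proj(c,p):
    P=np.array(c["pose"]);q=P[:3,:3].T@(np.asarray(p)-P[:3,3]);s=q[:2]/q[2];s=s*(1+c["k1"]*(s@s));K=c["mtx"]
    return s[0]*K[0,0]+K[0,2],s[1]*K[1,1]+K[1,2]
def st():
    s=r.get_state();print(s["time_s"],np.round(s["tcp_pos"],4),np.round(s["tcp_rot"],4),np.round(s["wrist_force"],2),s["gripper_width"],s["gripper_force"]);return s
E
python3 - <<'E'
from h import *
s=st();R0=R.from_quat(np.roll(s["tcp_rot"],-1)).as_matrix();print(R0.round(3))
ims=[]
for n in("top","scene"):
    c=r.camera(n);cv2.imwrite(f"pics/{n}0.png",c["color"]);print(n,np.array(c["pose"]).round(3).tolist(),c["mtx"],c["k1"])
    for q in("plate_hole","seat","tray","etape","screw_box","bolt"):
        for d in r.cut_out(q,n): print(q,round(d["score"],2),d["point"],onz(c,*d["point"],{"plate_hole":.066,"seat":.04,"tray":.066}.get(q,.02)).round(3),d["pixels"].sum())
E
```

```text
pics
0.0 [ 0.2525 -0.5161  0.2518] [-8.000e-04  9.743e-01  2.255e-01 -0.000e+00] [-0.86  0.35  0.25] 1.0001782500949912 0.0
[[ 0.898  0.439 -0.   ]
 [ 0.439 -0.898  0.002]
 [ 0.    -0.002 -1.   ]]
top [[0.014, -0.99, 0.139, 0.381], [-1.0, -0.014, 0.005, -0.098], [-0.003, -0.139, -0.99, 1.003], [0.0, 0.0, 0.0, 1.0]] [[434.240015     0.         307.40093131]
 [  0.         434.240015   195.05286357]
 [  0.           0.           1.        ]] -0.003713905165315122
plate_hole 0.62 [245.9, 208.3] [0.482 0.04  0.066] 1147
seat 0.95 [228.1, 159.6] [0.596 0.088 0.04 ] 703
tray 0.81 [242.1, 207.6] [0.484 0.048 0.066] 1591
etape 0.68 [316.5, 271.5] [ 0.348 -0.116  0.02 ] 498
etape 0.18 [243.6, 209.7] [0.484 0.051 0.02 ] 1487
screw_box 0.57 [395.3, 151.1] [ 0.625 -0.295  0.02 ] 1207
bolt 0.61 [245.8, 255.6] [0.381 0.043 0.02 ] 45
scene [[0.797, -0.251, 0.549, 0.008], [-0.604, -0.338, 0.722, -0.74], [0.004, -0.907, -0.421, 0.446], [0.0, 0.0, 0.0, 1.0]] [[457.43175176   0.         323.59524929]
 [  0.         457.43175176 203.20548319]
 [  0.           0.           1.        ]] -0.10933778689219263
plate_hole 0.71 [271.9, 185.9] [0.468 0.05  0.066] 432
seat 0.76 [359.4, 247.2] [ 0.478 -0.226  0.04 ] 631
seat 0.67 [317.5, 194.3] [0.556 0.003 0.04 ] 63
tray 0.93 [274.3, 205.4] [ 0.421 -0.038  0.066] 2227
tray 0.69 [443.6, 223.2] [ 0.628 -0.287  0.066] 236
etape 0.79 [263.2, 250.4] [ 0.354 -0.105  0.02 ] 817
screw_box 0.79 [444.9, 223.8] [ 0.703 -0.235  0.02 ] 220
bolt 0.63 [232.2, 225.6] [0.352 0.016 0.02 ] 65
```

View pics/top0.png

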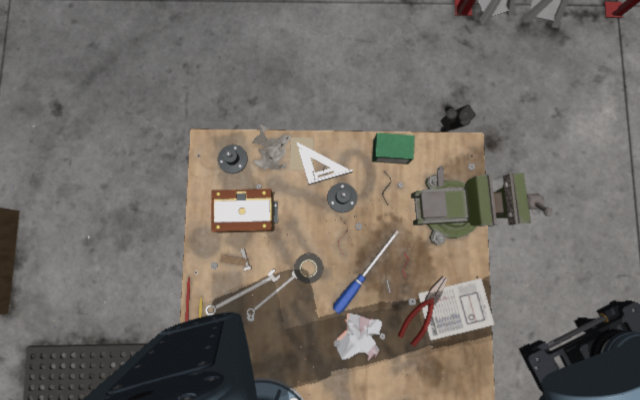

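View pics/scene0.png

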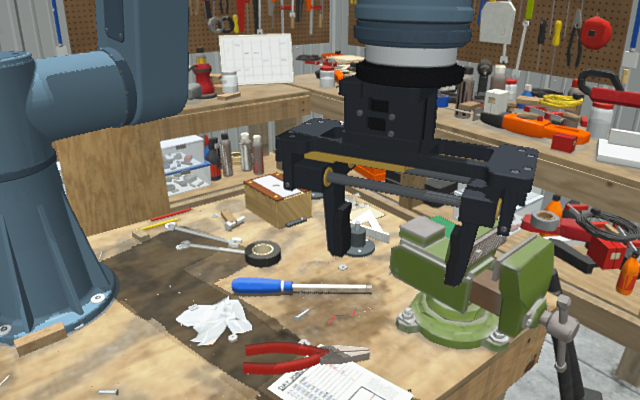

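Top view: the tray is at about (242,210). There are two stand look-alikes: (232,158) on the robot's left and (342,197) on its right. By the description I choose (342,197). The bystanders are tape (308,267), box (394,148) and bolt (246,258). Next is one close crop of the stand and tray.

Run:
```python
from h import *
im=cv2.imread("pics/top0.png")
a=cv2.resize(im[175:245,200:380],None,fx=4.4,fy=4.4,interpolation=cv2.INTER_CUBIC)
im2=cv2.imread("pics/scene0.png");b=cv2.resize(im2[165:265,210:390],None,fx=4.4/1.6,fy=4.4/1.6,interpolation=cv2.INTER_CUBIC)
b=cv2.copyMakeBorder(b,0,0,0,a.shape[1]-b.shape[1],0)
cv2.imwrite("pics/crop1.png",np.vstack([a,b])[:600])
```

```text
(no output)
```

View pics/crop1.png

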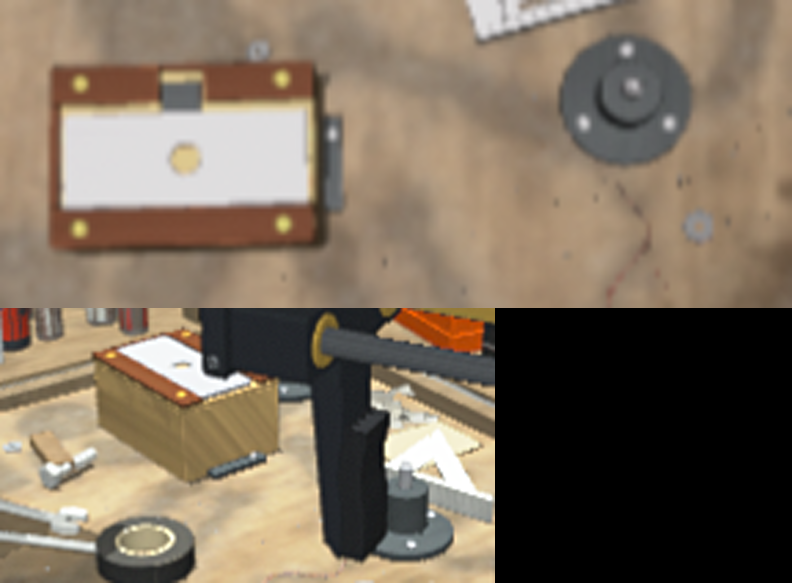

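The crop shows the tray's open end on the image right (world −y), with the shoe on the world +x rail. The chosen stand's pin is at crop (632,87), which is top (343.6,194.8). Measuring now.

Run:
```python
from h import *
c=r.camera("top")
f=lambda x,y,z:onz(c,200+x/4.4-.4,175+y/4.4-.4,z).round(4)
for p in((53,66),(318,65),(50,247),(316,245)): print("tray",f(*p,.066))
print("hole",f(184,158,.066)); 
for p in((62,110),(308,105),(62,208),(310,207)): print("plate",f(*p,.066))
print("shoulder",f(631,95,.04),"pintop",f(632,87,.06))
```

```text
tray [0.5223 0.1158 0.066 ]
tray [ 0.5247 -0.0157  0.066 ]
tray [0.4327 0.1133 0.066 ]
tray [ 0.4355 -0.017   0.066 ]
hole [0.4774 0.0491 0.066 ]
plate [0.5004 0.1104 0.066 ]
plate [ 0.5046 -0.0113  0.066 ]
plate [0.4519 0.1082 0.066 ]
plate [ 0.4541 -0.0136  0.066 ]
shoulder [ 0.5154 -0.173   0.04  ] pintop [ 0.5166 -0.172   0.06  ]
```

Request:
jog_arm(rows=[{"dx":0.037,"dy":-0.033,"rz":-0.09},{"dx":0.074,"dy":-0.066,"rz":-0.18},{"dx":0.11,"dy":-0.098,"rz":-0.28},{"dx":0.147,"dy":-0.13,"rz":-0.37},{"dx":0.184,"dy":-0.16,"rz":-0.46},{"dx":0.22,"dy":-0.19,"rz":-0.56},{"dx":0.257,"dy":-0.22,"rz":-0.65},{"dx":0.293,"dy":-0.255,"rz":-0.74},{"dx":0.32,"dy":-0.28,"rz":-0.84},{"dx":0.34,"dy":-0.3,"rz":-0.93},{"dx":0.36,"dy":-0.315,"rz":-1.02},{"dx":0.38,"dy":-0.33,"rz":-1.115}])

```text
invalid input at $.rows[0]: expected keys dx, dy, dz, rx, ry, rz, grip
```

Request:
jog_arm(rows=[{"dx":0.035,"dy":-0.03,"dz":0,"rx":0,"ry":0,"rz":-0.09,"grip":0},{"dx":0.07,"dy":-0.06,"dz":0,"rx":0,"ry":0,"rz":-0.18,"grip":0},{"dx":0.105,"dy":-0.09,"dz":0,"rx":0,"ry":0,"rz":-0.28,"grip":0},{"dx":0.14,"dy":-0.12,"dz":0,"rx":0,"ry":0,"rz":-0.37,"grip":0},{"dx":0.175,"dy":-0.15,"dz":0,"rx":0,"ry":0,"rz":-0.46,"grip":0},{"dx":0.21,"dy":-0.18,"dz":0,"rx":0,"ry":0,"rz":-0.56,"grip":0},{"dx":0.245,"dy":-0.21,"dz":0,"rx":0,"ry":0,"rz":-0.65,"grip":0},{"dx":0.28,"dy":-0.24,"dz":0,"rx":0,"ry":0,"rz":-0.74,"grip":0},{"dx":0.315,"dy":-0.27,"dz":0,"rx":0,"ry":0,"rz":-0.84,"grip":0},{"dx":0.345,"dy":-0.3,"dz":0,"rx":0,"ry":0,"rz":-0.93,"grip":0},{"dx":0.365,"dy":-0.315,"dz":0,"rx":0,"ry":0,"rz":-1.02,"grip":0},{"dx":0.385,"dy":-0.33,"dz":0,"rx":0,"ry":0,"rz":-1.1,"grip":0}])

```text
time_s: 1.75
tcp_pos: [0.4508, -0.0553, 0.2532]
tcp_rot: [0.001, 0.711, 0.703, 0.0]
wrist_force: [1.1, -0.5, 0.2]
gripper_width: 0.113
gripper_force: 0.0
```

Run:
```python
from h import *
s=st();print(R.from_quat(np.roll(s["tcp_rot"],-1)).as_matrix().round(3))
c=r.camera("wrist");cv2.imwrite("pics/w1.png",c["color"]);print(np.array(c["pose"]).round(3).tolist(),proj(c,(.4774,.0491,.066)),proj(c,(.516,-.172,.06)),proj(c,s["tcp_pos"]))
```

```text
1.75 [ 0.4508 -0.0553  0.2532] [5.000e-04 7.112e-01 7.030e-01 2.000e-04] [ 1.05 -0.53  0.23] 0.11258688138626526 0.0
[[ 0.012  1.     0.001]
 [ 1.    -0.012 -0.   ]
 [-0.     0.001 -1.   ]]
[[1.0, -0.011, -0.002, 0.452], [-0.011, -0.952, -0.305, 0.025], [0.001, 0.305, -0.952, 0.385], [0.0, 0.0, 0.0, 1.0]] (np.float64(352.7436605690565), np.float64(65.13690452121284)) (np.float64(384.67574580362606), np.float64(281.49829906001185)) (np.float64(323.3867373610607), np.float64(283.21321997264744))
```

View pics/w1.png

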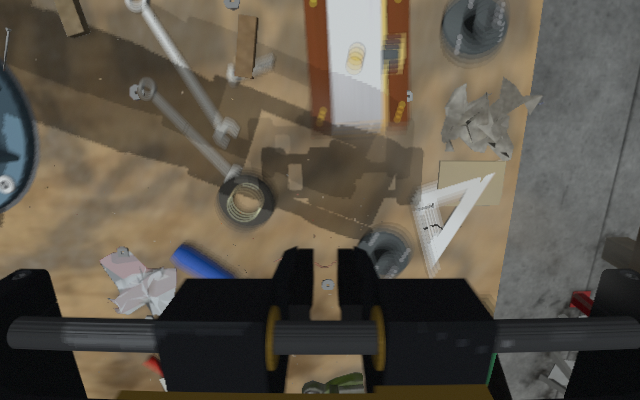

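Request:
jog_arm(rows=[{"dx":-0.01,"dy":0.01,"dz":0,"rx":0,"ry":0,"rz":0,"grip":0},{"dx":-0.01,"dy":0.01,"dz":0,"rx":0,"ry":0,"rz":0,"grip":0},{"dx":-0.01,"dy":0.01,"dz":0,"rx":0,"ry":0,"rz":0,"grip":0},{"dx":-0.01,"dy":0.01,"dz":0,"rx":0,"ry":0,"rz":0,"grip":0}])

```text
time_s: 2.13
tcp_pos: [0.4598, -0.068, 0.2526]
tcp_rot: [-0.0, 0.713, 0.701, -0.0]
wrist_force: [-0.4, -0.0, 0.5]
gripper_width: 0.002
gripper_force: 0.0
```

Run:
```python
from h import *
s=st()
c=r.camera("wrist");im=c["color"];np.savez("w2.npz",**{k:c[k] for k in c})
cv2.imwrite("pics/w2.png",cv2.resize(im[0:290,290:440],None,fx=2.05,fy=2.05,interpolation=cv2.INTER_CUBIC))
# hole: warm pixels inside bright plate
u,v=map(int,proj(c,(.4774,.0491,.066)));print(u,v)
h=cv2.cvtColor(im,cv2.COLOR_BGR2HSV)
def blob(m,n,z):
    k,l,S,C=cv2.connectedComponentsWithStats(m.astype(np.uint8))
    for i in np.argsort(-S[1:,4])[:3]+1: print(n,S[i],C[i].round(1),onz(c,*C[i],z).round(4))
pl=(h[...,1]<40)&(h[...,2]>120);pl[140:]=0;pl[:,:290]=0;pl[:,440:]=0
blob(pl,"plate",.068-.002)
k,l,S,C=cv2.connectedComponentsWithStats(pl.astype(np.uint8));i=np.argmax(S[1:,4])+1
m=(l==i)
f=cv2.morphologyEx(m.astype(np.uint8),cv2.MORPH_CLOSE,np.ones((41,41)))>0
blob(f&~m,"hole",.066)
for row in (20,40,90,110):
    x=np.where(m[row])[0];print(row,onz(c,x[0]-.5,row,.066).round(4),onz(c,x[-1]+.5,row,.066).round(4))
for d in r.cut_out("seat","wrist"): print("seat",d["score"],d["point"],onz(c,*d["point"],.03).round(4))
```

```text
2.1333 [ 0.4598 -0.068   0.2526] [-3.000e-04  7.133e-01  7.009e-01 -1.000e-04] [-0.44 -0.05  0.51] 0.00208808428969211 0.0
342 49
plate [ 314    0   57  122 6041] [343.2  59. ] [0.4783 0.0415 0.066 ]
plate [398  79   7  11  62] [400.9  83.6] [0.53   0.0203 0.066 ]
plate [437  94   3   8  12] [438.6  97. ] [0.5649 0.0083 0.066 ]
hole [335  41  17  19 251] [343.1  50. ] [0.4782 0.0489 0.066 ]
hole [370  86   1   9   9] [370.  90.] [0.5024 0.0151 0.066 ]
hole [320 108   1   2   2] [320.  108.5] [ 4.571e-01 -4.000e-04  6.600e-02]
20 [0.4539 0.0733 0.066 ] [0.5    0.0726 0.066 ]
40 [0.4552 0.0574 0.066 ] [0.5011 0.0567 0.066 ]
90 [0.4561 0.0158 0.066 ] [0.5019 0.0151 0.066 ]
110 [ 0.4566 -0.0017  0.066 ] [ 0.5032 -0.0024  0.066 ]
seat 0.96 [374.5, 247.4] [ 0.5161 -0.1575  0.03  ]
seat 0.63 [465.2, 22.6] [0.5973 0.0767 0.03  ]
```

View pics/w2.png

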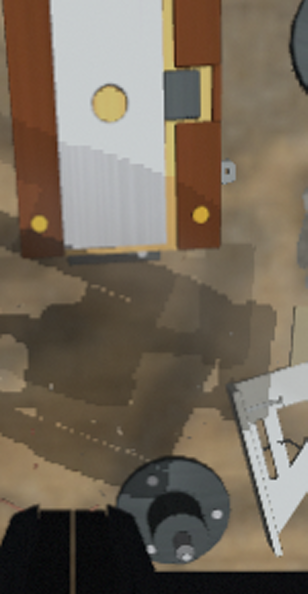

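The crop shows the plate sharply, with its hole at about (110,103), the open end at y≈248 and the stand at (178,520). The hole is at (0.478,0.049). I'll go above the press point, 28 mm behind the hole.

Request:
jog_arm(rows=[{"dx":0.036,"dy":0.004,"dz":0,"rx":0,"ry":0,"rz":-0.015,"grip":0},{"dx":0.072,"dy":0.008,"dz":0.01,"rx":0,"ry":0,"rz":-0.03,"grip":0},{"dx":0.108,"dy":0.012,"dz":0.03,"rx":0,"ry":0,"rz":-0.0475,"grip":0},{"dx":0.145,"dy":0.015,"dz":0.05,"rx":0,"ry":0,"rz":-0.0475,"grip":0},{"dx":0.145,"dy":0.015,"dz":0.08,"rx":0,"ry":0,"rz":-0.0475,"grip":0},{"dx":0.145,"dy":0.015,"dz":0.11,"rx":0,"ry":0,"rz":-0.0475,"grip":0},{"dx":0.145,"dy":0.015,"dz":0.14,"rx":0,"ry":0,"rz":-0.0475,"grip":0},{"dx":0.145,"dy":0.015,"dz":0.155,"rx":0,"ry":0,"rz":-0.0475,"grip":0},{"dx":0.145,"dy":0.015,"dz":0.163,"rx":0,"ry":0,"rz":-0.0475,"grip":0},{"dx":0.145,"dy":0.015,"dz":0.163,"rx":0,"ry":0,"rz":-0.0475,"grip":0},{"dx":0.145,"dy":0.015,"dz":0.163,"rx":0,"ry":0,"rz":-0.0475,"grip":0}])

```text
time_s: 3.15
tcp_pos: [0.478, 0.0767, 0.0902]
tcp_rot: [0.0, 0.696, 0.718, 0.0]
wrist_force: [0.5, -0.8, 0.5]
gripper_width: 0.006
gripper_force: 0.0
```

Request:
jog_arm(rows=[{"dx":0,"dy":0,"dz":0.005,"rx":0,"ry":0,"rz":0,"grip":0},{"dx":0,"dy":0,"dz":0.008,"rx":0,"ry":0,"rz":0,"grip":0},{"dx":0,"dy":0,"dz":0.009,"rx":0,"ry":0,"rz":0,"grip":0},{"dx":0,"dy":0,"dz":0.0095,"rx":0,"ry":0,"rz":0,"grip":0},{"dx":0,"dy":0,"dz":0.0095,"rx":0,"ry":0,"rz":0,"grip":0},{"dx":0,"dy":0,"dz":0.0095,"rx":0,"ry":0,"rz":0,"grip":0}])

```text
time_s: 3.65
tcp_pos: [0.4778, 0.0772, 0.0805]
tcp_rot: [0.0, 0.696, 0.718, 0.0]
wrist_force: [-0.1, 0.3, -0.1]
gripper_width: 0.003
gripper_force: 0.0
```

Request:
jog_arm(rows=[{"dx":0,"dy":0,"dz":0.0005,"rx":0,"ry":0,"rz":0,"grip":0},{"dx":0,"dy":0,"dz":0.0007,"rx":0,"ry":0,"rz":0,"grip":0},{"dx":0,"dy":0,"dz":0.0007,"rx":0,"ry":0,"rz":0,"grip":0}])

```text
time_s: 3.9
tcp_pos: [0.4778, 0.0772, 0.0804]
tcp_rot: [0.0, 0.696, 0.718, -0.0]
wrist_force: [-4.5, -0.0, 7.7]
gripper_width: 0.003
gripper_force: 4.2
```

Request:
jog_arm(rows=[{"dx":0,"dy":0,"dz":0.0004,"rx":0,"ry":0,"rz":0,"grip":0},{"dx":0,"dy":0,"dz":0.0004,"rx":0,"ry":0,"rz":0,"grip":0},{"dx":-0.001,"dy":0,"dz":0.0004,"rx":0,"ry":0,"rz":0,"grip":0},{"dx":-0.003,"dy":0,"dz":0.0004,"rx":0,"ry":0,"rz":0,"grip":0},{"dx":-0.005,"dy":0,"dz":0.0004,"rx":0,"ry":0,"rz":0,"grip":0},{"dx":-0.007,"dy":0,"dz":0.0004,"rx":0,"ry":0,"rz":0,"grip":0},{"dx":-0.008,"dy":0,"dz":0.0004,"rx":0,"ry":0,"rz":0,"grip":0}])

```text
time_s: 4.48
tcp_pos: [0.4784, 0.0697, 0.0804]
tcp_rot: [0.0, 0.696, 0.718, 0.001]
wrist_force: [-3.8, 4.1, 10.7]
gripper_width: -0.001
gripper_force: 5.5
```

```bash
cat >> h.py <<'E'
def plate():
    c=r.camera("top");im=c["color"];h=cv2.cvtColor(im,cv2.COLOR_BGR2HSV)
    m=((h[...,1]<45)&(h[...,2]>120));w=np.zeros_like(m);w[185:240,205:320]=1;m&=w
    k,l,S,C=cv2.connectedComponentsWithStats(m.astype(np.uint8))
    for i in np.argsort(-S[1:,4])[:2]+1:
        x,y,ww,hh,a=S[i];print("plate y from",onz(c,x-.5,y+hh/2,.066)[1].round(4),"to",onz(c,x+ww-.5,y+hh/2,.066)[1].round(4),S[i])
    return c
E
python3 - <<'E'
from h import *
st();c=plate();cv2.imwrite("pics/t2.png",cv2.resize(c["color"][170:260,190:370],None,fx=4,fy=4))
E
```

```text
4.4833 [0.4784 0.0697 0.0804] [0.000e+00 6.959e-01 7.182e-01 7.000e-04] [-3.77  4.07 10.74] -0.000827839045332212 5.531504252940067
plate y from 0.0273 to -0.0205 [252 199  22  23 426]
plate y from 0.0202 to 0.0092 [256 185   5   4  18]
```

View pics/t2.png

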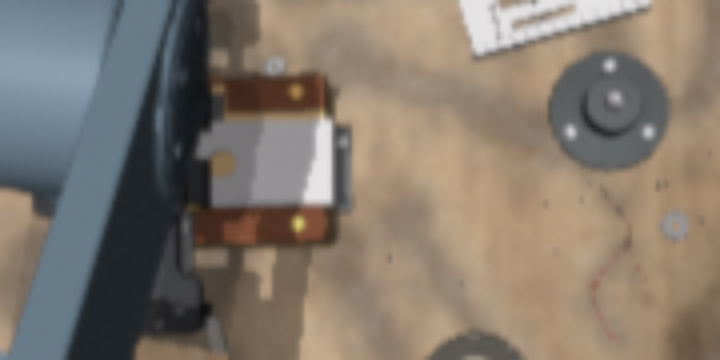

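The picture shows the plate end now protruding to the lip, with its hole at (222,163). It moved 8 mm with the finger. Continuing.

Request:
jog_arm(rows=[{"dx":-0.002,"dy":0,"dz":0.0001,"rx":0,"ry":0,"rz":0,"grip":0},{"dx":-0.004,"dy":0,"dz":0.0001,"rx":0,"ry":0,"rz":0,"grip":0},{"dx":-0.006,"dy":0,"dz":0.0001,"rx":0,"ry":0,"rz":0,"grip":0},{"dx":-0.008,"dy":0,"dz":0.0001,"rx":0,"ry":0,"rz":0,"grip":0},{"dx":-0.01,"dy":0,"dz":0.0001,"rx":0,"ry":0,"rz":0,"grip":0},{"dx":-0.012,"dy":0,"dz":0.0001,"rx":0,"ry":0,"rz":0,"grip":0},{"dx":-0.014,"dy":0,"dz":0.0001,"rx":0,"ry":0,"rz":0,"grip":0},{"dx":-0.016,"dy":0,"dz":0.0001,"rx":0,"ry":0,"rz":0,"grip":0}])

```text
time_s: 5.2
tcp_pos: [0.4789, 0.0538, 0.0804]
tcp_rot: [-0.0, 0.696, 0.718, 0.001]
wrist_force: [-4.5, 4.3, 12.8]
gripper_width: 0.003
gripper_force: 6.2
```

```bash
python3 -c "
from h import *
st();plate()"
```

```text
5.2 [0.4789 0.0538 0.0804] [-0.000e+00  6.958e-01  7.182e-01  7.000e-04] [-4.52  4.33 12.77] 0.003017327707950534 6.181786673987517
plate y from 0.0229 to -0.0356 [254 199  27  23 438]
plate y from 0.0202 to 0.0092 [256 185   5   4  17]
```

Following well (23 mm so far); 22 mm more.

Request:
jog_arm(rows=[{"dx":-0.002,"dy":0,"dz":0,"rx":0,"ry":0,"rz":0,"grip":0},{"dx":-0.004,"dy":0,"dz":0,"rx":0,"ry":0,"rz":0,"grip":0},{"dx":-0.006,"dy":0,"dz":0,"rx":0,"ry":0,"rz":0,"grip":0},{"dx":-0.008,"dy":0,"dz":0,"rx":0,"ry":0,"rz":0,"grip":0},{"dx":-0.01,"dy":0,"dz":0,"rx":0,"ry":0,"rz":0,"grip":0},{"dx":-0.012,"dy":0,"dz":0,"rx":0,"ry":0,"rz":0,"grip":0},{"dx":-0.014,"dy":0,"dz":0,"rx":0,"ry":0,"rz":0,"grip":0},{"dx":-0.016,"dy":0,"dz":0,"rx":0,"ry":0,"rz":0,"grip":0},{"dx":-0.018,"dy":0,"dz":0,"rx":0,"ry":0,"rz":0,"grip":0},{"dx":-0.02,"dy":0,"dz":0,"rx":0,"ry":0,"rz":0,"grip":0},{"dx":-0.022,"dy":0,"dz":0,"rx":0,"ry":0,"rz":0,"grip":0},{"dx":-0.022,"dy":0,"dz":0,"rx":0,"ry":0,"rz":0,"grip":0}])

```text
time_s: 6.25
tcp_pos: [0.48, 0.0314, 0.0804]
tcp_rot: [0.0, 0.696, 0.718, 0.001]
wrist_force: [-2.1, 2.1, 10.4]
gripper_width: 0.004
gripper_force: 5.3
```

```bash
python3 -c "
from h import *
st();plate()"
```

```text
6.25 [0.48   0.0314 0.0804] [5.000e-04 6.959e-01 7.181e-01 8.000e-04] [-2.09  2.12 10.41] 0.004143621850839541 5.3426527222504205
plate y from -0.0096 to -0.0594 [269 198  23  23 437]
plate y from -0.0011 to -0.0054 [265 211   2   3   3]
```

Request:
jog_arm(rows=[{"dx":0,"dy":0,"dz":-0.005,"rx":0,"ry":0,"rz":0,"grip":0},{"dx":0,"dy":0,"dz":-0.03,"rx":0,"ry":0,"rz":0,"grip":0},{"dx":-0.015,"dy":0,"dz":-0.06,"rx":0,"ry":0,"rz":0,"grip":80},{"dx":-0.045,"dy":0,"dz":-0.08,"rx":0,"ry":0,"rz":0,"grip":80},{"dx":-0.0745,"dy":-0.001,"dz":-0.08,"rx":0,"ry":0,"rz":0,"grip":80},{"dx":-0.0745,"dy":-0.001,"dz":-0.08,"rx":0,"ry":0,"rz":0,"grip":80},{"dx":-0.0745,"dy":-0.001,"dz":-0.08,"rx":0,"ry":0,"rz":0,"grip":80},{"dx":-0.0745,"dy":-0.001,"dz":-0.08,"rx":0,"ry":0,"rz":0,"grip":80}])

```text
time_s: 6.97
tcp_pos: [0.4799, -0.0429, 0.1586]
tcp_rot: [-0.001, 0.696, 0.718, -0.0]
wrist_force: [0.1, -0.3, -0.4]
gripper_width: 0.433
gripper_force: 0.0
```

Run:
```python
from h import *
st();c=r.camera("wrist");im=c["color"];cv2.imwrite("pics/w3.png",im)
h=cv2.cvtColor(im,cv2.COLOR_BGR2HSV);u,v=map(int,proj(c,(.4805,-.025,.066)));print(u,v,proj(c,(.4796,.002,.066)))
m=((h[...,1]<40)&(h[...,2]>90)).astype(np.uint8)
k,l,S,C=cv2.connectedComponentsWithStats(m);i=l[v,u];print(i,S[i])
f=(l==i)
for row in range(v-40,v+81,15):
    x=np.where(f[row])[0]
    if len(x): print(row,onz(c,x[0]-.5,row,.066).round(4),onz(c,x[-1]+.5,row,.066).round(4))
```

```text
6.9667 [ 0.4799 -0.0429  0.1586] [-6.000e-04  6.962e-01  7.179e-01 -1.000e-04] [ 0.08 -0.33 -0.43] 0.4332976190402272 0.0
325 188 (np.float64(325.64992996112386), np.float64(149.49899953557576))
26 [  289    50    98   181 12790]
148 [0.4576 0.0023 0.066 ] [0.5034 0.0038 0.066 ]
163 [ 0.4576 -0.0078  0.066 ] [ 0.5033 -0.0063  0.066 ]
178 [ 0.4583 -0.0181  0.066 ] [ 0.5047 -0.0167  0.066 ]
193 [ 0.459  -0.0288  0.066 ] [ 0.5047 -0.0273  0.066 ]
208 [ 0.4598 -0.0397  0.066 ] [ 0.5053 -0.0383  0.066 ]
223 [ 0.4598 -0.051   0.066 ] [ 0.5061 -0.0495  0.066 ]
```

View pics/w3.png

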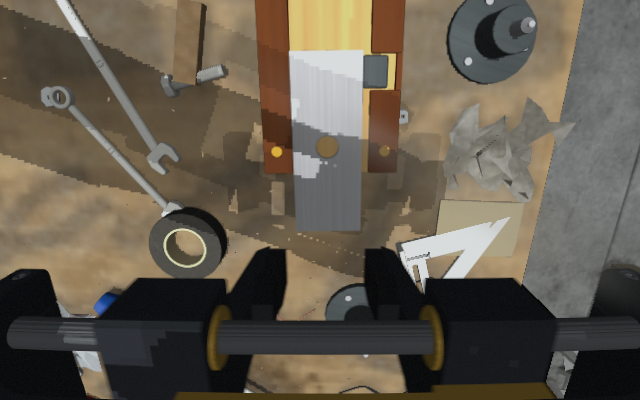

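The picture shows the plate flat, with its hole at (327,147), lip at about row 172 and plate end at row 230. The fingers straddle it at columns 285–367 and are still opening. Descending to pinch.

Request:
jog_arm(rows=[{"dx":0,"dy":0.002,"dz":0,"rx":0,"ry":0,"rz":-0.005,"grip":85},{"dx":0,"dy":0.002,"dz":0,"rx":0,"ry":0,"rz":-0.005,"grip":85},{"dx":0,"dy":0.002,"dz":0.0,"rx":0,"ry":0,"rz":-0.005,"grip":85},{"dx":0,"dy":0.002,"dz":0.01,"rx":0,"ry":0,"rz":-0.005,"grip":85},{"dx":0,"dy":0.002,"dz":0.03,"rx":0,"ry":0,"rz":-0.005,"grip":85},{"dx":0,"dy":0.002,"dz":0.05,"rx":0,"ry":0,"rz":-0.005,"grip":85},{"dx":0,"dy":0.002,"dz":0.07,"rx":0,"ry":0,"rz":-0.005,"grip":85},{"dx":0,"dy":0.002,"dz":0.09,"rx":0,"ry":0,"rz":-0.005,"grip":85},{"dx":0,"dy":0.002,"dz":0.0995,"rx":0,"ry":0,"rz":-0.005,"grip":85},{"dx":0,"dy":0.002,"dz":0.0995,"rx":0,"ry":0,"rz":-0.005,"grip":85},{"dx":0,"dy":0.002,"dz":0.0995,"rx":0,"ry":0,"rz":-0.005,"grip":85}])

```text
time_s: 7.93
tcp_pos: [0.4821, -0.043, 0.0591]
tcp_rot: [-0.001, 0.694, 0.72, -0.0]
wrist_force: [0.7, -0.0, 0.4]
gripper_width: 0.848
gripper_force: 0.0
```

Request:
jog_arm(rows=[{"dx":0,"dy":0,"dz":0,"rx":0,"ry":0,"rz":0,"grip":60},{"dx":0,"dy":0,"dz":0,"rx":0,"ry":0,"rz":0,"grip":60},{"dx":0,"dy":0,"dz":0,"rx":0,"ry":0,"rz":0,"grip":45},{"dx":0,"dy":0,"dz":0,"rx":0,"ry":0,"rz":0,"grip":45},{"dx":0,"dy":0,"dz":0,"rx":0,"ry":0,"rz":0,"grip":45},{"dx":0,"dy":0,"dz":0,"rx":0,"ry":0,"rz":0,"grip":40},{"dx":0,"dy":0,"dz":0,"rx":0,"ry":0,"rz":0,"grip":40},{"dx":0,"dy":0,"dz":0,"rx":0,"ry":0,"rz":0,"grip":40}], newtons=25)

```text
time_s: 8.6
tcp_pos: [0.4827, -0.0434, 0.0599]
tcp_rot: [0.0, 0.694, 0.72, 0.0]
wrist_force: [-0.6, -0.5, 5.2]
gripper_width: 0.516
gripper_force: 25.0
```

Request:
jog_arm(rows=[{"dx":0,"dy":0,"dz":-0.002,"rx":0,"ry":0,"rz":0,"grip":40},{"dx":0,"dy":0,"dz":-0.004,"rx":0,"ry":0,"rz":0,"grip":40},{"dx":0,"dy":0,"dz":-0.007,"rx":0,"ry":0,"rz":0,"grip":40},{"dx":0,"dy":0,"dz":-0.012,"rx":0,"ry":0,"rz":0,"grip":40},{"dx":0,"dy":0,"dz":-0.02,"rx":0,"ry":0,"rz":0,"grip":40},{"dx":0,"dy":0,"dz":-0.03,"rx":0,"ry":0,"rz":0,"grip":40},{"dx":0,"dy":0,"dz":-0.04,"rx":0,"ry":0,"rz":0,"grip":40},{"dx":0,"dy":0,"dz":-0.045,"rx":0,"ry":0,"rz":0,"grip":40},{"dx":0,"dy":0,"dz":-0.045,"rx":0,"ry":0,"rz":0,"grip":40},{"dx":0,"dy":0,"dz":-0.045,"rx":0,"ry":0,"rz":0,"grip":40},{"dx":0,"dy":0,"dz":-0.045,"rx":0,"ry":0,"rz":0,"grip":40}])

```text
time_s: 9.52
tcp_pos: [0.4823, -0.0433, 0.1045]
tcp_rot: [0.0, 0.694, 0.72, -0.0]
wrist_force: [-0.8, -0.3, -1.0]
gripper_width: 0.513
gripper_force: 25.0
```

```bash
cat >> h.py <<'E'
def held(zoff=.007,name=None):
    s=st();c=r.camera("wrist");im=c["color"]
    if name: cv2.imwrite(name,im)
    z=s["tcp_pos"][2]+zoff
    M=R.from_quat(np.roll(s["tcp_rot"],-1)).as_matrix();t=s["tcp_pos"];t=np.array(t)
    g=np.array([t[0],t[1],z])+M[:,0]*.045
    u,v=map(int,proj(c,g));print("expected hole px",u,v)
    h=cv2.cvtColor(im,cv2.COLOR_BGR2HSV);y0,x0=v-30,u-40;sub=h[y0:v+30,x0:u+40]
    p=((sub[...,1]<40)).astype(np.uint8)
    k,l,S,C=cv2.connectedComponentsWithStats(1-p)
    for i in range(1,k):
        x,y,w,hh,a=S[i]
        if a>80 and x>0 and y>0 and x+w<80 and y+hh<60:
            q=onz(c,C[i][0]+x0,C[i][1]+y0,z);print("hole",S[i],C[i]+[x0,y0],q.round(4),"in tool",(M.T@(q-t)).round(4))
    return c
E
python3 -c "
from h import *
held(name='pics/w4.png')"
```

```text
9.5167 [ 0.4823 -0.0433  0.1045] [ 0.      0.6941  0.7199 -0.    ] [-0.76 -0.25 -1.  ] 0.512633463718764 24.995229095220566
expected hole px 323 189
hole [ 24   2  35  36 985] [324.08832487 178.55939086] [0.4809 0.0062 0.1115] in tool [ 0.0495  0.0004 -0.007 ]
```

View pics/w4.png

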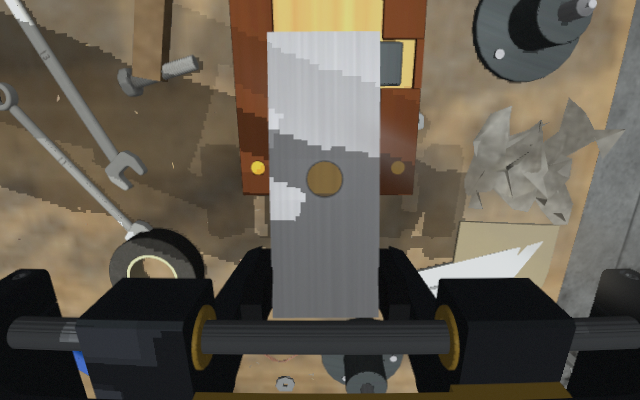

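The picture shows the plate held clear of the tray, with its hole at (324,179), far end at row 32 and near end at about row 318. Next I check its tilt and exact offset by PnP.

```bash
cat >> h.py <<'E'
def pnp(c,pix,obj):
    K=c["mtx"];U=[]
    for u,v in pix:
        o,d=ray(c,u,v);d=np.array(c["pose"])[:3,:3].T@d;U.append(d[:2]/d[2])
    ok,rv,tv=cv2.solvePnP(np.array(obj,float),np.array(U),np.eye(3),None,flags=cv2.SOLVEPNP_ITERATIVE)
    P=np.array(c["pose"]);n=P[:3,:3]@cv2.Rodrigues(rv)[0];t=P[:3,:3]@tv[:,0]+P[:3,3]
    e=cv2.projectPoints(np.array(obj,float),rv,tv,np.eye(3),None)[0][:,0]-np.array(U);print("err px",(e*K[0,0]).round(1).tolist())
    s=r.get_state();M=R.from_quat(np.roll(s["tcp_rot"],-1)).as_matrix()
    print("centre",t.round(4),"tool",(M.T@(t-s["tcp_pos"])).round(4),"axes\n",n.round(3))
E
python3 - <<'E'
from h import *
c=r.camera("wrist");g=cv2.cvtColor(c["color"],cv2.COLOR_BGR2GRAY)
h=cv2.cvtColor(c["color"],cv2.COLOR_BGR2HSV)
m=(h[...,1]<40)
L=[];Rr=[]
for v in list(range(40,150,6))+list(range(205,245,5)):
    row=m[v];a=324 if v>205 or v<155 else 324
    x=a
    while row[x]: x-=1
    y=a
    while row[y]: y+=1
    L.append((v,x+.5));Rr.append((v,y-.5))
def fit(A):
    A=np.array(A);p=np.polyfit(A[:,0],A[:,1],1)
    for _ in range(3):
        q=A[abs(np.polyval(p,A[:,0])-A[:,1])<2];p=np.polyfit(q[:,0],q[:,1],1)
    print(len(q),p);return p
pl,pr=fit(L),fit(Rr)
col=g[:,300].astype(int);top=[int(np.argmax(np.abs(np.diff(m[20:60,u].astype(int)))))+20.5 for u in(280,320,365)]
print("top",top); print("col 330 rows 305-330",g[305:330,330],g[305:330,300])
tr=np.mean(top)
for nr in(317,None):
    pix=[(np.polyval(pl,tr),tr),(np.polyval(pr,tr),tr),(np.polyval(pl,240),240)]
    pix=[(np.polyval(pl,tr),tr),(np.polyval(pr,tr),tr),(324.1,178.6)];obj=[(.06,-.023,0),(.06,.023,0),(0,0,0)]
    if nr: pix+=[(np.polyval(pl,nr),nr),(np.polyval(pr,nr),nr)];obj+=[(-.06,-.023,0),(-.06,.023,0)];pnp(c,pix,obj)
E
```

```text
27 [1.53147286e-02 2.65995840e+02]
20 [-1.68942660e-03  3.79863382e+02]
top [31.5, 30.5, 30.5]
col 330 rows 305-330 [107 106 106 106 107 106 107 106 105 106 106 106 112 121 114  79  31  32
  32  34  42  48  44  40  42] [105 106 104 105 104 104 103 104 105 104 104 105 114 136 134  89  31  33
  33  35  41  47  45  40  43]
err px [[0.3, 0.2], [-0.1, -0.4], [0.0, -0.6], [0.9, 0.7], [-1.2, 0.0]]
centre [0.4808 0.0034 0.099 ] tool [0.0466 0.0004 0.0051] axes
 [[-0.042  0.999  0.007]
 [ 0.972  0.042 -0.231]
 [-0.232 -0.003 -0.973]]
```

Run:
```python
from h import *
s=r.get_state();c=r.camera("wrist");z=s["tcp_pos"][2]+.007
for (a,b,v) in((266.5,379.8,31),(269.7,379.5,240),(270.9,379.3,318)):
    p,q=onz(c,a,v,z),onz(c,b,v,z);print(v,p.round(4),q.round(4),np.linalg.norm(p-q).round(4))
c=r.camera("scene")
for q in((.48,.066,z),(.4823,-.0433,z)): print(proj(c,q))
u,v=map(int,proj(c,(.48,.01,z)))
cv2.imwrite("pics/s5.png",cv2.resize(c["color"][v-60:v+60,u-80:u+80],None,fx=5,fy=5,interpolation=cv2.INTER_CUBIC))
```

```text
31 [0.4594 0.0567 0.1111] [0.4975 0.0581 0.1111] 0.0382
240 [ 0.4597 -0.0199  0.1111] [ 0.5038 -0.0183  0.1111] 0.0442
318 [ 0.4596 -0.0573  0.1111] [ 0.5071 -0.0555  0.1111] 0.0475
(np.float64(271.7349938065076), np.float64(162.98474260050273))
(np.float64(301.4719540804599), np.float64(177.839625970342))
```

View pics/s5.png

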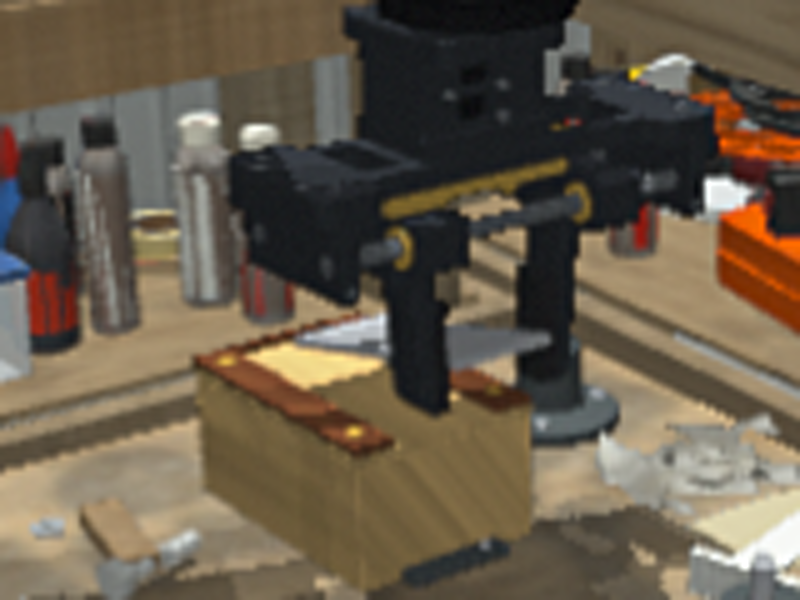

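The picture confirms it: the plate is held, but the far end droops about 0.23 rad (edge running from (300,335) to (550,340)). I'll grip harder, pitch the tool to level it, and check the vise height for clearance.

Request:
jog_arm(rows=[{"dx":0,"dy":0,"dz":0,"rx":0,"ry":0,"rz":0,"grip":35},{"dx":-0.01,"dy":0,"dz":-0.01,"rx":0,"ry":0.05,"rz":0,"grip":35},{"dx":-0.02,"dy":0,"dz":-0.02,"rx":0,"ry":0.1,"rz":0,"grip":35},{"dx":-0.03,"dy":0,"dz":-0.03,"rx":0,"ry":0.15,"rz":0,"grip":35},{"dx":-0.04,"dy":0,"dz":-0.035,"rx":0,"ry":0.2,"rz":0,"grip":35},{"dx":-0.05,"dy":0,"dz":-0.035,"rx":0,"ry":0.233,"rz":0,"grip":35},{"dx":-0.05,"dy":0,"dz":-0.035,"rx":0,"ry":0.233,"rz":0,"grip":35},{"dx":-0.05,"dy":0,"dz":-0.035,"rx":0,"ry":0.233,"rz":0,"grip":35},{"dx":-0.05,"dy":0,"dz":-0.035,"rx":0,"ry":0.233,"rz":0,"grip":35}], newtons=55)

```text
time_s: 10.47
tcp_pos: [0.4838, -0.0927, 0.139]
tcp_rot: [-0.084, 0.689, 0.715, 0.08]
wrist_force: [0.5, 0.6, -1.3]
gripper_width: 0.501
gripper_force: 55.0
```

```bash
cat >> h.py <<'E'
def meas(top_guess=None):
    s=st();c=r.camera("wrist");h=cv2.cvtColor(c["color"],cv2.COLOR_BGR2HSV);m=(h[...,1]<40)
    def run(v):
        x=y=324
        while x>200 and m[v,x]: x-=1
        while y<450 and m[v,y]: y+=1
        return x+.5,y-.5
    col=m[:,300]|m[:,340]
    tops=[]
    for u in(290,300,345,355):
        v=120
        while v>0 and m[v,u]: v-=1
        tops.append(v+.5)
    tr=np.median(tops);print("tops",tops)
    vs=[v for v in list(range(int(tr)+6,150,4))+list(range(205,245,4))]
    A=np.array([(v,)+run(v) for v in vs]);ps=[]
    for k in(1,2):
        p=np.polyfit(A[:,0],A[:,k],1);q=A
        for t in(6,3,1.5):
            d=abs(np.polyval(p,A[:,0])-A[:,k]);d=abs(A[:,k]-np.median(A[:,k])) if t==6 else d
            if (d<t).sum()>5:q=A[d<t];p=np.polyfit(q[:,0],q[:,k],1)
        print(len(q),p);ps.append(p)
    pl,pr=ps
    sub=1-m[130:225,295:355].astype(np.uint8);k,l,S,C=cv2.connectedComponentsWithStats(sub);i=np.argmax(S[1:,4])+1
    hc=C[i]+[295,130];print("hole px",hc,S[i])
    pix=[(np.polyval(p,tr),tr) for p in ps]+[tuple(hc)]+[(np.polyval(p,318),318) for p in ps]
    pnp(c,pix,[(.06,-.023,0),(.06,.023,0),(0,0,0),(-.06,-.023,0),(-.06,.023,0)])
    return c
E
python3 - <<'E'
from h import *
c=meas()
a=r.camera("top");b=r.camera("scene")
for p,q in(((437,205),(425,222)),((514,176),(555,238))):
    o,d=ray(a,*p);o2,d2=ray(b,*q);t=np.linalg.lstsq(np.c_[d,-d2],o2-o,rcond=None)[0];print("vise",(o+d*t[0]).round(3),(o2+d2*t[1]).round(3))
E
```

```text
10.4667 [ 0.4838 -0.0927  0.139 ] [-0.084   0.6895  0.7149  0.0803] [ 0.47  0.64 -1.34] 0.5013604103678672 54.99379634857178
tops [31.5, 31.5, 30.5, 30.5]
39 [1.50585284e-02 2.65879657e+02]
35 [-2.46436498e-04  3.79645907e+02]
hole px [324.21474359 178.75213675] [ 12  32  35  35 936]
err px [[0.4, 0.2], [-0.0, -0.4], [-0.1, -0.5], [0.8, 0.7], [-1.0, -0.0]]
centre [ 0.4825 -0.0463  0.145 ] tool [0.0462 0.0003 0.0049] axes
 [[-0.043  0.999 -0.003]
 [ 0.999  0.043 -0.008]
 [-0.008 -0.003 -1.   ]]
vise [ 0.486 -0.353  0.139] [ 0.488 -0.355  0.14 ]
vise [ 0.545 -0.504  0.153] [ 0.556 -0.519  0.163]
```

Request:
jog_arm(rows=[{"dx":-0.015,"dy":0.003,"dz":0.0,"rx":0,"ry":0,"rz":0,"grip":35},{"dx":-0.035,"dy":0.007,"dz":0.0,"rx":0,"ry":0,"rz":0,"grip":35},{"dx":-0.06,"dy":0.012,"dz":0.0,"rx":0,"ry":0,"rz":0,"grip":35},{"dx":-0.085,"dy":0.018,"dz":0.002,"rx":0,"ry":0,"rz":0,"grip":35},{"dx":-0.11,"dy":0.024,"dz":0.005,"rx":0,"ry":0,"rz":0,"grip":35},{"dx":-0.125,"dy":0.027,"dz":0.008,"rx":0,"ry":0,"rz":0,"grip":35},{"dx":-0.133,"dy":0.0285,"dz":0.0095,"rx":0,"ry":0,"rz":0,"grip":35},{"dx":-0.133,"dy":0.0285,"dz":0.0095,"rx":0,"ry":0,"rz":0,"grip":35},{"dx":-0.133,"dy":0.0285,"dz":0.0095,"rx":0,"ry":0,"rz":0,"grip":35},{"dx":-0.133,"dy":0.0285,"dz":0.0095,"rx":0,"ry":0,"rz":0,"grip":35}])

```text
time_s: 11.45
tcp_pos: [0.5172, -0.2184, 0.0997]
tcp_rot: [-0.084, 0.689, 0.715, 0.081]
wrist_force: [-0.2, 0.6, -0.4]
gripper_width: 0.503
gripper_force: 55.0
```

Run:
```python
from h import *
c=meas()
print("pin top expected px",proj(c,(.5155,-.1725,.06)))
cc=cv2.resize(c["color"][140:220,270:380],None,fx=5,fy=5,interpolation=cv2.INTER_CUBIC)
t=r.camera("top");d=cv2.resize(t["color"][160:240,290:345+25],None,fx=5,fy=5,interpolation=cv2.INTER_CUBIC)
d=d[:, :240]
cv2.imwrite("pics/p6.png",np.hstack([cc,d]))
```

```text
11.45 [ 0.5172 -0.2184  0.0997] [-0.084   0.6891  0.7153  0.0807] [-0.18  0.64 -0.41] 0.503407174742954 54.99387323856354
tops [31.5, 30.5, 30.5, 30.5]
39 [1.69515273e-02 2.65627472e+02]
29 [-2.46856438e-04  3.79672985e+02]
hole px [308. 176.] [13 46  1  1  1]
err px [[-2.1, 1.2], [-3.7, -1.8], [12.6, 0.4], [-3.2, -0.5], [-3.6, 0.7]]
centre [ 0.5144 -0.1713  0.1059] tool [ 0.0472 -0.0012  0.0051] axes
 [[-0.044  0.998  0.045]
 [ 0.999  0.045 -0.027]
 [-0.029  0.044 -0.999]]
pin top expected px (np.float64(323.6613514504242), np.float64(178.56425842085994))
```

View pics/p6.png

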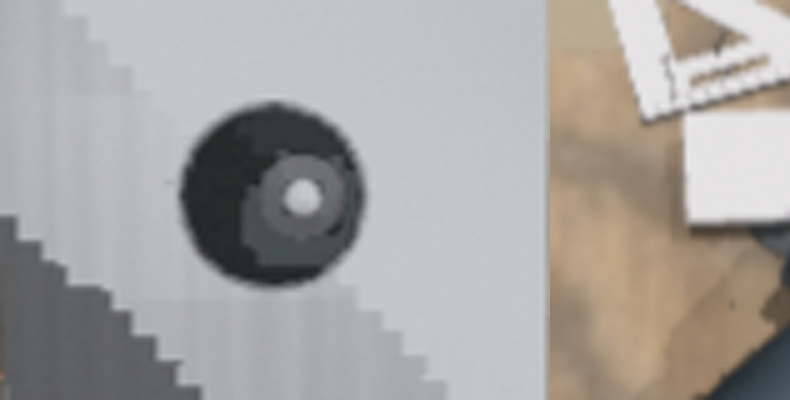

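The pin tip shows through the hole at crop (302,196), with the hole centre at (273,195), so the tip is at px (330.4,179.2) and the hole at (324.6,179.0). Working out the offset.

Run:
```python
from h import *
s=st();c=r.camera("wrist");M=R.from_quat(np.roll(s["tcp_rot"],-1)).as_matrix()
print(M.round(4).tolist(), np.array(c["pose"])[:3,3].round(3))
tip=onz(c,330.2,179.0,.06);h=onz(c,324.4,178.8,s["tcp_pos"][2]+.0078);print(tip.round(4),h.round(4),(h-s["tcp_pos"]).round(4))
d=tip-h
for hz in(.064,.052,.042):
    w=np.array([d[0],d[1],hz-(s["tcp_pos"][2]+.0058)]);print(hz,w.round(4),"tool",(M.T@w).round(4))
```

```text
11.55 [ 0.5174 -0.2184  0.1   ] [-0.0836  0.689   0.7154  0.0807] [ 0.55  0.93 -1.42] 0.5017710068597749 54.993904531002045
[[-0.0366, 0.9993, -0.0084], [0.9723, 0.0376, 0.2306], [0.2308, 0.0003, -0.973]] [ 0.516 -0.171  0.246]
[ 0.5193 -0.1726  0.06  ] [ 0.5161 -0.1722  0.1078] [-0.0013  0.0462  0.0078]
0.064 [ 0.0032 -0.0004 -0.0418] tool [-0.0102  0.0031  0.0405]
0.052 [ 0.0032 -0.0004 -0.0538] tool [-0.0129  0.0031  0.0522]
0.042 [ 0.0032 -0.0004 -0.0638] tool [-0.0153  0.0031  0.062 ]
```

Request:
jog_arm(rows=[{"dx":-0.001,"dy":0.002,"dz":0.003,"rx":0,"ry":0,"rz":0,"grip":35},{"dx":-0.003,"dy":0.003,"dz":0.011,"rx":0,"ry":0,"rz":0,"grip":35},{"dx":-0.005,"dy":0.003,"dz":0.02,"rx":0,"ry":0,"rz":0,"grip":35},{"dx":-0.0075,"dy":0.003,"dz":0.029,"rx":0,"ry":0,"rz":0,"grip":35},{"dx":-0.0084,"dy":0.003,"dz":0.0327,"rx":0,"ry":0,"rz":0,"grip":35},{"dx":-0.0084,"dy":0.003,"dz":0.0327,"rx":0,"ry":0,"rz":0,"grip":35},{"dx":-0.0084,"dy":0.003,"dz":0.0327,"rx":0,"ry":0,"rz":0,"grip":35},{"dx":-0.0084,"dy":0.003,"dz":0.0327,"rx":0,"ry":0,"rz":0,"grip":35}])

```text
time_s: 12.27
tcp_pos: [0.5205, -0.22, 0.0659]
tcp_rot: [-0.084, 0.689, 0.715, 0.081]
wrist_force: [0.0, 0.8, -0.5]
gripper_width: 0.497
gripper_force: 55.0
```

Run:
```python
from h import *
s=st();c=r.camera("wrist");M=R.from_quat(np.roll(s["tcp_rot"],-1)).as_matrix()
g=cv2.cvtColor(c["color"],cv2.COLOR_BGR2GRAY);cv2.imwrite("pics/w7.png",c["color"])
print(g[158:202:2,304:346:2])
```

```text
12.2667 [ 0.5205 -0.22    0.0659] [-0.0836  0.6894  0.715   0.0807] [ 0.03  0.78 -0.51] 0.4974640272925101 54.99381244182587
[[197 197 197 198 196 197 197 196 197 197 197 197 197 197 196 196 197 197
  198 196 196]
 [195 198 198 197 197 197 198 192 173 145 125 145 169 191 197 196 196 197
  197 197 197]
 [196 197 197 197 196 186 143 100  66  56  54  63  72 108 144 186 197 197
  196 197 197]
 [194 192 194 197 154 101  54  53  54  54  54  53  55  56  57  95 159 196
  197 197 196]
 [194 193 193 160  83  41  42  43  49  95 107  93  54  69  81  70  79 159
  197 197 197]
 [193 192 171  88  42  41  42  93 113 112 112 111 113 102  82  72  53  87
  173 197 197]
 [193 192 104  41  43  43 101 113 115 115 115 112 112 111  95  74  82  69
  127 197 197]
 [192 171  59  42  42  57 106 106  95 152 170 145  99 110 108  81  89  75
   81 174 197]
 [192 135  44  42  42  77  99 103 150 195 197 195 144 108 107  93  87  86
   70 133 196]
 [192 119  40  41  42  79  97  98 167 197 197 197 167 109 107  91  88  88
   77 105 197]
 [191 101  42  41  42  77  96  97 117 177 197 197 143 109 106  90  88  88
   76  74 1
[... 283 characters left out ...]
2  41  43  61  77  76  80  74  87  72  79  71  71  75  77  76
   87 175 198]
 [188 187 118  44  43  62  77  78  77  78  78  77  78  77  77  78  77  74
  122 195 197]
 [188 186 168 101  40  40  41  60  76  77  77  76  76  75  76  76  76  79
  180 197 197]
 [186 186 183 162  96  43  40  61  75  75  74  74  74  75  75  72  91 165
  197 197 197]
 [186 185 182 185 168  95  47  41  42  39  40  61  74  42  44  97 165 181
  189 197 196]
 [185 184 182 185 184 179 147 118  91  63  45  60  88 120 147 176 183 181
  189 198 197]
 [186 185 181 184 183 182 186 185 173 164 159 168 178 180 178 179 182 179
  182 186 191]
 [178 178 175 178 176 175 180 180 174 173 174 176 181 176 172 173 175 174
  176 177 186]]
```

The readout puts the hole centre at about (324.5,178.7) and the pin tip at (324,175.8), so the hole needs about 1 mm more toward +y. Lowering over the pin.

Request:
jog_arm(rows=[{"dx":0.001,"dy":0,"dz":0.0,"rx":0,"ry":0,"rz":0,"grip":35},{"dx":0.0,"dy":0,"dz":0.004,"rx":0,"ry":0,"rz":0,"grip":35},{"dx":-0.001,"dy":0,"dz":0.008,"rx":0,"ry":0,"rz":0,"grip":35},{"dx":-0.002,"dy":0,"dz":0.0125,"rx":0,"ry":0,"rz":0,"grip":35},{"dx":-0.003,"dy":0,"dz":0.017,"rx":0,"ry":0,"rz":0,"grip":35},{"dx":-0.004,"dy":0,"dz":0.021,"rx":0,"ry":0,"rz":0,"grip":35},{"dx":-0.0045,"dy":0,"dz":0.023,"rx":0,"ry":0,"rz":0,"grip":35},{"dx":-0.0045,"dy":0,"dz":0.023,"rx":0,"ry":0,"rz":0,"grip":35},{"dx":-0.0045,"dy":0,"dz":0.023,"rx":0,"ry":0,"rz":0,"grip":35}])

```text
time_s: 13.07
tcp_pos: [0.5202, -0.2188, 0.0422]
tcp_rot: [-0.084, 0.689, 0.715, 0.081]
wrist_force: [0.9, 0.0, -0.6]
gripper_width: 0.499
gripper_force: 55.0
```

Request:
jog_arm(rows=[{"dx":-0.0003,"dy":0,"dz":0.0015,"rx":0,"ry":0,"rz":0,"grip":35},{"dx":-0.0007,"dy":0,"dz":0.003,"rx":0,"ry":0,"rz":0,"grip":35},{"dx":-0.0009,"dy":0,"dz":0.004,"rx":0,"ry":0,"rz":0,"grip":35},{"dx":-0.0009,"dy":0,"dz":0.004,"rx":0,"ry":0,"rz":0,"grip":35},{"dx":-0.0009,"dy":0,"dz":0.004,"rx":0,"ry":0,"rz":0,"grip":35}])

```text
time_s: 13.48
tcp_pos: [0.5204, -0.2189, 0.0383]
tcp_rot: [-0.084, 0.689, 0.715, 0.081]
wrist_force: [0.3, -0.3, -0.4]
gripper_width: 0.498
gripper_force: 55.0
```

Request:
jog_arm(rows=[{"dx":-0.0001,"dy":0,"dz":0.0005,"rx":0,"ry":0,"rz":0,"grip":35},{"dx":-0.0002,"dy":0,"dz":0.001,"rx":0,"ry":0,"rz":0,"grip":35},{"dx":-0.0002,"dy":0,"dz":0.001,"rx":0,"ry":0,"rz":0,"grip":35}])

```text
time_s: 13.73
tcp_pos: [0.5205, -0.2189, 0.0375]
tcp_rot: [-0.084, 0.689, 0.715, 0.081]
wrist_force: [-1.1, -0.9, 1.6]
gripper_width: 0.502
gripper_force: 55.0
```

Request:
jog_arm(rows=[{"dx":-0.0001,"dy":0,"dz":0.0004,"rx":0,"ry":0,"rz":0,"grip":35},{"dx":-0.0002,"dy":0,"dz":0.0006,"rx":0,"ry":0,"rz":0,"grip":35},{"dx":-0.0002,"dy":0,"dz":0.0006,"rx":0,"ry":0,"rz":0,"grip":35}])

```text
time_s: 13.98
tcp_pos: [0.5205, -0.2189, 0.0369]
tcp_rot: [-0.084, 0.689, 0.715, 0.081]
wrist_force: [-0.9, 0.0, 2.7]
gripper_width: 0.503
gripper_force: 55.0
```

Request:
jog_arm(rows=[{"dx":-0.0001,"dy":0,"dz":0.0004,"rx":0,"ry":0,"rz":0,"grip":35},{"dx":-0.0002,"dy":0,"dz":0.0007,"rx":0,"ry":0,"rz":0,"grip":35},{"dx":-0.0002,"dy":0,"dz":0.0007,"rx":0,"ry":0,"rz":0,"grip":35}])

```text
time_s: 14.23
tcp_pos: [0.5205, -0.2189, 0.0362]
tcp_rot: [-0.084, 0.689, 0.715, 0.081]
wrist_force: [-0.9, 0.4, 4.7]
gripper_width: 0.498
gripper_force: 55.0
```

Run:
```python
from h import *
s=st();c=r.camera("wrist");g=cv2.cvtColor(c["color"],cv2.COLOR_BGR2GRAY)
h=cv2.cvtColor(c["color"],cv2.COLOR_BGR2HSV);m=(h[...,1]<40)
print([int(np.argmax(m[15:60,u]))+15 for u in(290,355)])
print(g[156:204:2,302:348:2])
```

```text
14.2333 [ 0.5205 -0.2189  0.0362] [-0.0836  0.6894  0.715   0.0808] [-0.94  0.36  4.69] 0.49760384999113283 54.99991312623024
[26, 25]
[[196 197 197 197 198 198 197 197 196 197 197 197 196 197 197 197 197 196
  197 196 196 196 197]
 [197 197 197 197 197 197 196 197 198 197 197 197 197 196 196 196 197 198
  197 196 196 196 197]
 [197 197 197 197 198 198 196 198 197 171 165 152 160 178 198 196 197 196
  197 196 198 197 196]
 [187 191 197 198 197 196 185 145 112  96  88  84  86  91 106 142 191 197
  197 198 198 197 196]
 [183 190 197 197 197 158  90  59  72  89  89  89  88  88  88  78 104 169
  197 196 198 197 196]
 [183 190 197 197 152  81  70  82  85  85  87 105  86  88  88  58  43  82
  159 196 197 197 196]
 [183 183 181 158  71  41  76  77 111 113 112 111 111 109 104  74  87  85
  102 175 196 197 197]
 [182 183 175  94  42  42  79 112 114 115 113 113 111 111 111 106  85  87
   82 129 197 197 197]
 [180 182 147  74  78  79 113 114 114 115 115 114 112 111 111 109 103  70
   84  90 173 197 197]
 [180 182 112  62  78  84 103 107 106  90 163 173 151  84 110 108 108  77
   90  75 129 196 
[... 663 characters left out ...]
 73 109 188 197 197]
 [173 175 173 139  64  62  75  77  82  93  91  91  91  95  81  77  82  63
   74 165 197 196 197]
 [173 174 173 168 136  67  77  77  77  77  78  75  75  76  76  77  77  68
  147 196 198 198 197]
 [172 174 172 170 171 136  60  51  51  52  77  75  66  78  77  70  83 136
  193 196 198 197 196]
 [173 173 172 168 172 169 148 121  89  49  67  68  58  49  78 119 154 169
  195 197 197 196 195]
 [171 172 171 167 171 168 169 172 162 142 129 122 130 149 154 164 167 170
  168 169 196 199 196]
 [169 170 169 167 170 168 167 171 169 166 164 165 169 172 167 164 164 166
  164 167 194 194 192]
 [168 167 166 164 166 164 165 168 167 164 162 163 167 170 165 161 163 165
  164 165 168 173 181]]
```

The pin is centred in the hole and the plate bears lightly on the shoulder. I'll ease up 0.6 mm, soften the grip and open.

Request:
jog_arm(rows=[{"dx":0.0001,"dy":0,"dz":-0.0006,"rx":0,"ry":0,"rz":0,"grip":40},{"dx":0.0001,"dy":0,"dz":-0.0006,"rx":0,"ry":0,"rz":0,"grip":40},{"dx":0.0001,"dy":0,"dz":-0.0006,"rx":0,"ry":0,"rz":0,"grip":40},{"dx":0.0001,"dy":0,"dz":-0.0006,"rx":0,"ry":0,"rz":0,"grip":40}], newtons=4)

```text
time_s: 14.62
tcp_pos: [0.5204, -0.2189, 0.0363]
tcp_rot: [-0.084, 0.689, 0.715, 0.081]
wrist_force: [-0.1, -0.6, 0.0]
gripper_width: 0.522
gripper_force: 4.0
```

Request:
jog_arm(rows=[{"dx":0,"dy":0,"dz":0,"rx":0,"ry":0,"rz":0,"grip":54},{"dx":0,"dy":0,"dz":0,"rx":0,"ry":0,"rz":0,"grip":58},{"dx":0,"dy":0,"dz":0,"rx":0,"ry":0,"rz":0,"grip":64},{"dx":0,"dy":0,"dz":0,"rx":0,"ry":0,"rz":0,"grip":70},{"dx":0,"dy":0,"dz":0,"rx":0,"ry":0,"rz":0,"grip":80},{"dx":0,"dy":0,"dz":0,"rx":0,"ry":0,"rz":0,"grip":80},{"dx":0,"dy":0,"dz":0,"rx":0,"ry":0,"rz":0,"grip":80}])

```text
time_s: 15.2
tcp_pos: [0.5203, -0.2189, 0.0365]
tcp_rot: [-0.084, 0.689, 0.715, 0.081]
wrist_force: [-0.5, -0.2, 0.2]
gripper_width: 0.802
gripper_force: 0.0
```

Retreat upward along the tool axis.

Request:
jog_arm(rows=[{"dx":0,"dy":0,"dz":-0.005,"rx":0,"ry":0,"rz":0,"grip":80},{"dx":0,"dy":0,"dz":-0.015,"rx":0,"ry":0,"rz":0,"grip":80},{"dx":0,"dy":0,"dz":-0.03,"rx":0,"ry":0,"rz":0,"grip":80},{"dx":0,"dy":0,"dz":-0.05,"rx":0,"ry":0,"rz":0,"grip":80},{"dx":0,"dy":0,"dz":-0.07,"rx":0,"ry":0,"rz":0,"grip":80},{"dx":0,"dy":0,"dz":-0.09,"rx":0,"ry":0,"rz":0,"grip":80},{"dx":0,"dy":0,"dz":-0.1,"rx":0,"ry":0,"rz":0,"grip":80},{"dx":0,"dy":0,"dz":-0.1,"rx":0,"ry":0,"rz":0,"grip":80},{"dx":0,"dy":0,"dz":-0.1,"rx":0,"ry":0,"rz":0,"grip":80},{"dx":0,"dy":0,"dz":-0.1,"rx":0,"ry":0,"rz":0,"grip":80}])

```text
time_s: 16.03
tcp_pos: [0.5206, -0.2414, 0.1329]
tcp_rot: [-0.085, 0.689, 0.715, 0.081]
wrist_force: [-0.6, -0.3, 1.1]
gripper_width: 0.799
gripper_force: 0.0
```

Run:
```python
from h import *
s=st();c=r.camera("wrist");cv2.imwrite("pics/w8.png",c["color"]);h=cv2.cvtColor(c["color"],cv2.COLOR_BGR2HSV);m=((h[...,1]<40)&(h[...,2]>90)).astype(np.uint8)
u,v=map(int,proj(c,(.519,-.150,.044)));k,l,S,C=cv2.connectedComponentsWithStats(m);i=l[v,u];print((u,v),S[i],C[i],onz(c,*C[i],.044).round(4))
n=cv2.morphologyEx((l==i).astype(np.uint8),cv2.MORPH_OPEN,np.ones((9,9)))
cn=max(cv2.findContours(n,0,2)[0],key=cv2.contourArea)
q=cv2.approxPolyDP(cn,5,True)[:,0];print(q.tolist());W=np.array([onz(c,*p,.044) for p in q]);print(W.round(4).tolist())
if len(q)==4: print([np.linalg.norm(W[a]-W[a-1]).round(4) for a in range(4)],W.mean(0).round(4))
for d in r.cut_out("plate_hole","wrist"): print(d["score"],d["point"],onz(c,*d["point"],.044).round(4))
```

```text
16.0333 [ 0.5206 -0.2414  0.1329] [-0.0845  0.6894  0.7149  0.0806] [-0.61 -0.26  1.13] 0.7985373463272117 0.0
(326, 111) [  290    56    80   175 11959] [326.43732754 143.09106113] [ 0.5197 -0.1714  0.044 ]
[[357, 56], [292, 57], [294, 230], [359, 230], [358, 177], [368, 139], [358, 121]]
[[0.5383, -0.1115, 0.044], [0.494, -0.1138, 0.044], [0.4991, -0.2327, 0.044], [0.5448, -0.231, 0.044], [0.5425, -0.1939, 0.044], [0.5482, -0.1675, 0.044], [0.5408, -0.1555, 0.044]]
0.76 [323.0, 135.8] [ 0.5171 -0.1665  0.044 ]
```

Run:
```python
from h import *
c=r.camera("wrist");g=cv2.GaussianBlur(cv2.cvtColor(c["color"],cv2.COLOR_BGR2HSV)[...,1],(3,3),0).astype(float)
L=[];Q=[]
for v in list(range(62,112,3))+list(range(182,228,3)):
    for (lo,hi,A) in((280,310,L),(342,372,Q)):
        d=np.abs(np.diff(g[v,lo:hi]));k=d.argmax();k0=max(k-2,0);w=d[k0:k+3];A.append((v,lo+.5+(w*np.arange(k0,k0+len(w))).sum()/w.sum()))
def fit(A,x=0,y=1):
    A=np.array(A);p=np.polyfit(A[:,x],A[:,y],1)
    for t in(4,2,1):
        d=abs(np.polyval(p,A[:,x])-A[:,y]); d=abs(d-np.median(d)) if t==4 else d
        q=A[d<t]; p=np.polyfit(q[:,x],q[:,y],1) if len(q)>6 else p
    print(len(q),len(A),p);return p
pl,pr=fit(L),fit(Q)
T=[];B=[]
for u in range(298,354,3):
    for lo,hi,A in((46,68,T),(220,240,B)):
        d=np.abs(np.diff(g[lo:hi,u]));k=d.argmax();A.append((u,lo+.5+k))
t=np.median(np.array(T)[:,1]);b=np.median(np.array(B)[:,1]);print(t,b)
pix=[(np.polyval(p,v),v) for v in(t,b) for p in(pl,pr)];print(np.round(pix,1).tolist())
pnp(c,pix,[(.06,-.023,0),(.06,.023,0),(-.06,-.023,0),(-.06,.023,0)])
s=r.camera("scene");i=s["color"];u,v=map(int,proj(s,(.519,-.172,.05)))
cv2.imwrite("pics/s9.png",cv2.resize(i[v-50:v+50,u-65:u+65],None,fx=6,fy=6,interpolation=cv2.INTER_CUBIC))
```

```text
33 33 [1.31527040e-02 2.90288233e+02]
33 33 [2.43535743e-03 3.58938574e+02]
56.5 231.5
[[291.0, 56.5], [359.1, 56.5], [293.3, 231.5], [359.5, 231.5]]
err px [[0.3, 0.0], [-0.2, -0.2], [0.0, 0.4], [-0.2, -0.2]]
centre [ 0.519  -0.1724  0.0449] tool [0.0466 0.0012 0.1012] axes
 [[-0.044  0.999 -0.011]
 [ 0.999  0.044 -0.016]
 [-0.015 -0.012 -1.   ]]
```

View pics/s9.png

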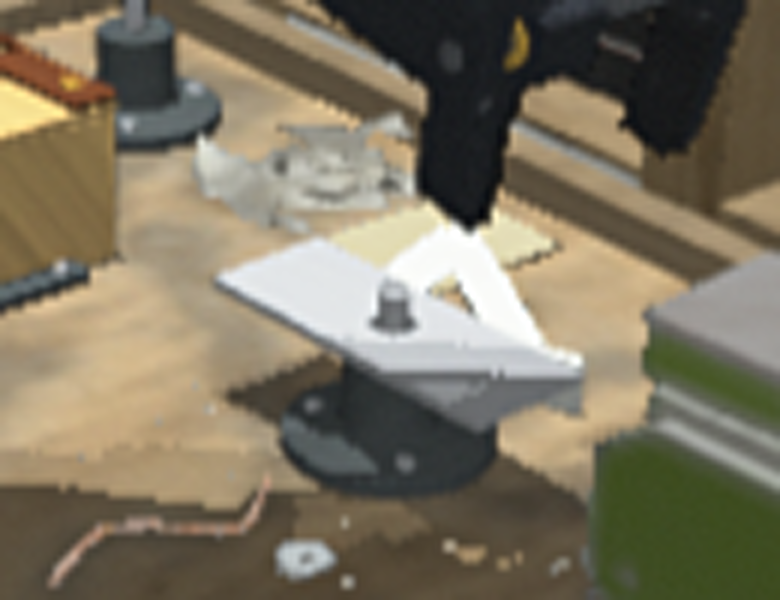

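The plate lies flat on the shoulder, with the pin through its hole at (395,305) and the gripper clear of it. The PnP fit agrees: tilt about 0.02 rad and height about 0.044 m. Handing in.

```bash
python3 -c "
from station import r
print(r.close_job())"
```

```text
the job is handed in; nothing more can be done
None
```

The job is handed in: at the last look the plate lay flat on the right-hand stand's shoulder, pin through its hole and gripper clear, about 16 s in; the judge's result was not shown.

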